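# Shut and latch the tea tray

### The job

Close up the aluminium tea tray by pushing only: press its raised lid down until it is fully shut, then push the red latch button all the way down, then the green one. Do not raise the lid any further, and leave the teapot, the pitcher and the two cups standing where they are. Finish with the hand clear of everything.

Things in the scene. Friction and masses are not known exactly. Their poses are not given: they have to be found in the camera images.
- tray: Fixed aluminium tray, 200 mm (x) by 290 mm (y), 55 mm high without its lid, plus a ledge 45 mm high along its front, reaching 150 mm from the origin. Origin: on the counter under the centre of the box without ledge. x points from the front (latches) to the back (lid hinge), z up. Yaw within 0.35 rad.
- lid (a joint): Angle of the tray's lid in rad: 0 is fully shut, larger is more open; starts at 0.12 to 0.35. Aluminium plate 200 by 290 by 5 mm; hinge along the tray's y at tray x = +100 mm, 55 mm above the counter. Shut, its plain top is 60 mm above the counter. The stiff hinge keeps the lid where it is left; about 1 to 3 N down on the wooden plate shuts it.
- press_plate (a point): Top centre of the wooden press plate on the lid (40 mm along tray x by 70 mm along tray y, 3 mm thick, 28 mm behind the lid's front edge to its centre). It moves with the lid; with the lid shut it lies at tray x = -72 mm, y = 0, 63 mm above the counter.
- latch_red_top (a point): Top centre of the red push-latch button: upright red plastic cylinder, 27 mm diameter, in a dark steel collar (38 mm diameter, top 59 mm above the counter) on the tray's front ledge. Flat top 75 mm above the counter when up, 63 mm when fully down; the point moves with it. At tray x = -125 mm, 70 to 95 mm to one side of the centre line; red and green may swap sides.
- latch_red (a joint): Travel of the red latch button in m: 0 is up, 0.012 is fully down; it starts between 0 and 0.0015. It slides straight down against about 3 N of friction plus slight damping, has no spring and stays where it is left.
- latch_green_top (a point): Top centre of the green push-latch button: upright green plastic cylinder, 27 mm diameter, in a dark steel collar (38 mm diameter, top 59 mm above the counter) on the tray's front ledge. Flat top 75 mm above the counter when up, 63 mm when fully down; the point moves with it. At tray x = -125 mm, on the other side from the red one.
- latch_green (a joint): Travel of the green latch button in m: 0 is up, 0.012 is fully down; it starts between 0 and 0.0015. It slides straight down against about 3 N of friction plus slight damping, has no spring and stays where it is left.
- teapot: Small red clay teapot, body 84 mm diameter, 92 mm high, spout to its +x 73 mm out and handle to its -x 69 mm out; origin under the body's centre, z up. Loose bystander: to be left standing where it is.
- pitcher: Frosted glass pitcher, 76 mm rim diameter, 95 mm high, handle to its -x 65 mm out; origin under its centre, z up. Loose bystander: to be left standing where it is.
- cup_a: Celadon cup, 64 mm rim diameter, 42 mm high; origin under its centre, z up. Loose bystander: to be left standing where it is.
- cup_b: Second celadon cup, the same as the first; origin under its centre, z up. Loose bystander: to be left standing where it is.

How it is judged:
On the way, in this order (a step that is already met when the one before it is completed fails the run):
1. the lid is pressed shut (value of joint lid below 0.03 rad), for 0.2 s.
2. the red latch is pushed fully down, the lid still shut (value of joint latch_red above 0.01 m and value of joint lid below 0.03 rad), for 0.2 s.
3. the green latch is pushed fully down, red still down and lid shut (all of step 2 and value of joint latch_green above 0.01 m), for 0.2 s.
At the end, for the whole second after the job is handed in: The lid is shut (within 0.03 rad), both latch buttons are at least 10 mm down of their 12 mm, and teapot, pitcher and cups stand upright (within 0.2 rad), at rest and within 20 mm of where they started (all of step 3 and distance of each of teapot, pitcher, cup_a, cup_b from where it was at the start of the episode below 0.02 m and angle between each of teapot, pitcher, cup_a, cup_b's own z axis and vertical below 0.2 rad and linear speed of each of teapot, pitcher, cup_a, cup_b below 0.02 m/s); the robot touches nothing.
It fails at once if the red latch is pushed (over 5 mm) while the lid is still open (over 0.05 rad) (value of joint latch_red above 0.005 m and value of joint lid above 0.05 rad).
It fails at once if the green latch is pushed (over 5 mm) before the red one is down (9 mm) (value of joint latch_green above 0.005 m and value of joint latch_red below 0.009 m).
It fails at once if the lid is raised (beyond 0.45 rad) (value of joint lid above 0.45 rad).
It fails at once if a bystander is moved or lifted more than 30 mm (distance of any of teapot, pitcher, cup_a, cup_b from where it was at the start of the episode above 0.03 m).
It fails at once if a bystander is tipped beyond 0.5 rad (angle between any of teapot, pitcher, cup_a, cup_b's own z axis and vertical above 0.5 rad).
It also fails if it takes over 43 s, if anything falls off the work surface, if the arm or the gripper's body presses on something with over 40 N, if the wrist force passes 120 N, or if a joint passes its speed limit or range.

### The arm

A 6-joint arm with a two-finger parallel gripper is mounted at the origin on the work surface. World frame = base frame: x ahead of the robot, y to its left, z up, the work surface at z = 0. Lengths are in m, angles in rad, forces in N, time in s.
With the tool pointing down it reaches from about 0.3 to 0.875 m from the base axis. Payload 6.4 kg.
Tool frame: the origin (TCP) lies midway between the tips of the shut fingers; the grasp point (between the pads) lies 19 mm behind it; z points along the fingers, y is the line along which they close (so a half turn about z gives the same grasp; the last joint's range is limited). The gripper opens to 88 mm and grips with 3 to 60 N. Pads are 18 mm wide; open, the fingers measure 123 mm over their backs; the gripper's body (75 mm by 187 mm) begins 45 mm behind the grasp point.
Start: joints at [1.002, 0.181, 1.607, -0, 1.354, -0.206], TCP at [0.204, 0.538, 0.239] pointing down, gripper open.
Joint ranges: [-2.99, 2.99], [-0.89, 2.07], [0.3, 2.58], [-1.14, 4.28], [0, 2.63], [-3.12, 3.12]. Speed limits (rad/s): [2.57, 2.57, 3.01, 3.14, 3.14, 3.14].

### API

Orientations are given as a unit quaternion [x, y, z, w].
In Python, from workcell import readout, viewer, arm gives the robot as it stands. The module is installed in compiled form; this text tells all that it offers.
- The arm moves only by the tool step_arm, never from a script. Its argument "deltas" is a list that holds one entry, the list of rows, each a list of 7 numbers: the shift along the world's x, y, z in m, then the turn, a rotation vector about the world's x, y, z in rad, then the opening, from 0 (shut) to 1 (fully open). A call has 1 to 12 rows; each row is the pose to reach, as a shift and turn from the pose commanded when the call began; what a row does not reach only later rows make up. A row lasts 1/12 s, in which the tool goes at most 41.7 mm and 7.16 degrees, less where a joint would pass 70% of its speed; a pose out of reach is approached as far as the arm can. A call with a gripper value outside its range is refused whole. The fingers move at their own pace and stop on an object; the grip force is fixed at half the most. Time passes only in rows, so rows that repeat a pose let the fingers close. It gives the time, the measured TCP pose, the force, the opening and the grip force at its end, in the units of the state.
- readout.get_obs(): the state, without advancing time (a new reading comes with each control period).
- viewer.camera(name): name is "scene" or "top"; returns a dict with "img" (480x640x3 uint8, blue, green, red), "K" (3x3 intrinsics, pixels), "rvec" (rotation vector, rad) and "tvec" (3), from world to camera coordinates, as OpenCV has them. Camera axes: x right, y down, z forward; pixel columns grow to the right and rows downward; lengths in m; the calibration is good to about 2 mm. A picture is of the moment at which its call begins. There is no depth.
- arm.close_job(): hands the job in; it is judged then, once.
The state is a dict: "clock": time; "joint_positions": joint angles; "qd": joint speeds; "effort": joint torques, N m; "tcp_pos": TCP position; "eef_rot": TCP orientation; "wrist_force": force on the tool from outside, world axes, zero at the start; "torque": the same for the moment, N m; "grip_width": finger opening in m; "grasp_force": force on a finger pad.
Only numpy, scipy, OpenCV 4.12 (cv2) and the standard library are available. Lean on these libraries where they do the work, as an engineer would, in place of code of your own. Each camera call takes 0.05 s, during which the arm holds its last target. There are 200 camera calls.

## Working session

There is one attempt and no reset: what is moved stays moved. The work goes in short steps, Python scripts to look and compute and a tool call to move; the robot and the scene stay as the last step left them, time stands still between calls to the robot, and variables do not carry over. Pictures are saved under pics/ and viewed, at most 10 in all, crops included, and the job is handed in when it is done.

Besides the shell and the picture viewer there is one more tool, called by a JSON object that holds its "op" and its "data". step_arm: Moves the arm, as the interface text tells. Its arguments: {"type":"object","properties":{"deltas":{"type":"array"}},"required":["deltas"]}

```bash
mkdir -p pics; python3 - <<'E'
from workcell import readout, viewer
import cv2
for n in("scene","top"):
    c=viewer.camera(n); cv2.imwrite(f"pics/{n}0.png",c["img"]); print(n,c["K"].tolist(),c["rvec"],c["tvec"])
o=readout.get_obs(); print(o)
E
```

```text
scene [[520.8620500782413, 0.0, 322.23885225885533], [0.0, 520.8620500782413, 230.89347777808405], [0.0, 0.0, 1.0]] [ 1.23667647  2.03204119 -1.10063801] [ 0.22975177 -0.22491271  1.51639189]
top [[531.9600766228266, 0.0, 314.05714967123197], [0.0, 531.9600766228266, 235.55782864179767], [0.0, 0.0, 1.0]] [ 2.13117851 -2.16483716  0.17115864] [0.04653127 0.54996837 0.84574217]
{'clock': 0.1, 'joint_positions': array([ 1.00170140e+00,  1.81450930e-01,  1.60786431e+00, -1.06866508e-06,
        1.35384207e+00, -2.06310298e-01]), 'qd': array([ 0.00093247, -0.00084004, -0.00319782,  0.00033475, -0.00173874,
        0.00122311]), 'effort': array([ 9.42830084e-04, -4.34816802e+01, -3.42693007e+01,  7.04548694e-02,
        3.39063525e-02, -6.99653992e-05]), 'tcp_pos': array([0.20378349, 0.53716989, 0.23793027]), 'eef_rot': array([ 1.80399053e-01,  9.83593193e-01, -7.24461982e-04, -2.95286358e-04]), 'wrist_force': array([-0.02756951, -0.47054874, -0.11010013]), 'torque': array([-0.00500179,  0.04091602, -0.0282316 ]), 'grasp_force': 0.0, 'grip_width': 0.08851286563582518}
```

View pics/scene0.png

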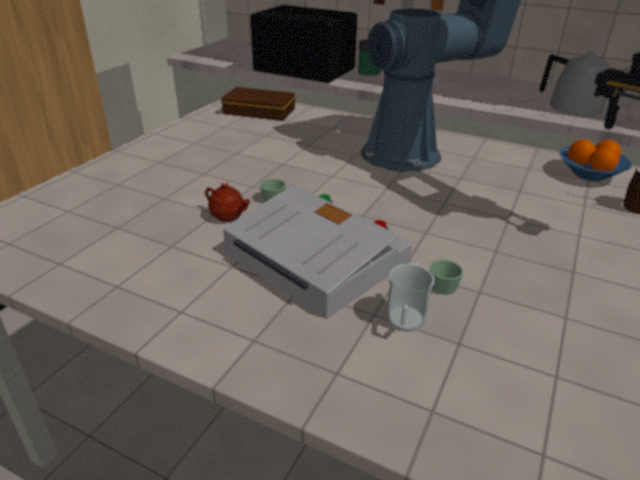

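View pics/top0.png

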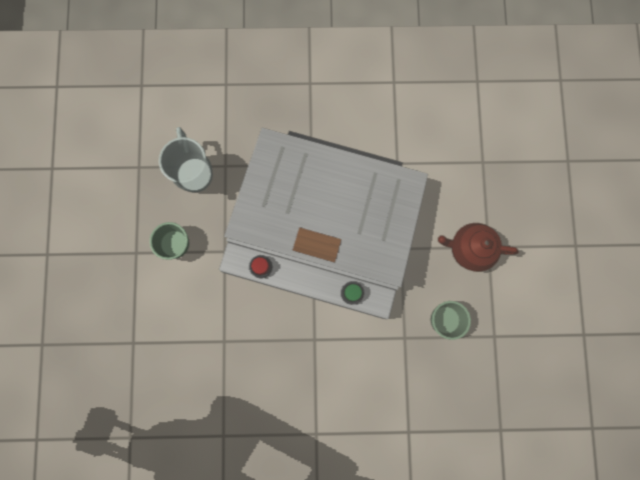

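The top view shows the red button at (260,266), the green at (353,292), and the wooden plate at (317,245). In the scene view the plate is at (332,213) and the lid partly hides the buttons. I'll fit the tray pose and lid angle to these points.

```bash
cat > fit.py <<'E'
from workcell import viewer
import cv2, numpy as np
from scipy.optimize import least_squares
def blob(img,lo,hi,roi):
    x0,y0,x1,y1=roi
    m=np.zeros(img.shape[:2],np.uint8)
    m[y0:y1,x0:x1]=cv2.inRange(cv2.cvtColor(img,cv2.COLOR_BGR2HSV),lo,hi)[y0:y1,x0:x1]
    n,_,s,c=cv2.connectedComponentsWithStats(m); i=1+np.argmax(s[1:,4]); return c[i],s[i]
T=viewer.camera("top"); S=viewer.camera("scene")
obs=[]
for nm,cam,lo,hi,roi in [("red",T,(170,120,60),(180,255,255),(240,245,285,290)),("red0",T,(0,150,60),(7,255,255),(240,245,285,290)),
  ("green",T,(45,100,40),(85,255,255),(330,270,375,315)),("plate",T,(8,80,60),(20,255,255),(285,220,350,270)),("plateS",S,(8,100,60),(22,255,255),(300,190,365,235))]:
    try: c,s=blob(cam["img"],lo,hi,roi); print(nm,c.round(1),s); obs.append((nm,c))
    except Exception as e: print(nm,"none")
o=dict(obs); 
if "red" not in o: o["red"]=o["red0"]
def proj(cam,p): return cv2.projectPoints(np.array([p],float),cam["rvec"],cam["tvec"],cam["K"],None)[0].ravel()
def pts(v):
    x,y,a,yr,yg,q=v; R=np.array([[np.cos(a),-np.sin(a),0],[np.sin(a),np.cos(a),0],[0,0,1]])
    W=lambda p:R@np.array(p)+[x,y,0]
    L=lambda d,h:(.1-d*np.cos(q)+h*np.sin(q)*1.0,.055+d*np.sin(q)+h*np.cos(q))
    px,pz=L(.172,.008)
    return W([-.125,yr,.0745]),W([-.125,yg,.0745]),W([px,0,pz]),R
def res(v):
    r,g,p,_=pts(v)
    return np.r_[proj(T,r)-o["red"],proj(T,g)-o["green"],proj(T,p)-o["plate"],proj(S,p)-o["plateS"]]
f=least_squares(res,[.55,0,-.2,.08,-.08,.2]); v=f.x
print("pose",v.round(4),"res",f.fun.round(2))
r,g,p,R=pts(v); print("red",r.round(4),"green",g.round(4),"plate",p.round(4))
v0=v.copy(); v0[5]=0; print("plate shut",pts(v0)[2].round(4))
for n,c,h in [("pitcher",(185,160),.095),("cup_a",(169,241),.042),("teapot",(477,246),.07),("cup_b",(451,320),.042)]:
    Rc=cv2.Rodrigues(T["rvec"])[0]; d=Rc.T@np.linalg.solve(T["K"],[*c,1]); C=-Rc.T@T["tvec"]; print(n,(C+d*(h-C[2])/d[2]).round(3))
E
python3 fit.py
```

```text
red none
red0 [257.4 264.8] [253 259  10  13  82]
green none
plate [316.5 244.4] [294 228  46  33 980]
plateS [332.8 213.2] [316 204  35  20 358]Traceback (most recent call last):
  File "fit.py", line 27, in <module>
    f=least_squares(res,[.55,0,-.2,.08,-.08,.2]); v=f.x
    return func(*args, **kwargs)
    vector_fun = VectorFunction(
        fun_wrapped,
    ...<6 lines>...
        workers=workers
    )
    self._update_fun()
    ~~~~~~~~~~~~~~~~^^
    self.f = self.fun_wrapped(xp_copy(self.x))
             ~~~~~~~~~~~~~~~~^^^^^^^^^^^^^^^^^
    return np.atleast_1d(self.fun(x))
                         ~~~~~~~~^^^
    return self.f(x, *self.args, **self.kwargs)
           ~~~~~~^^^^^^^^^^^^^^^^^^^^^^^^^^^^^^
  File "fit.py", line 26, in res
    return np.r_[proj(T,r)-o["red"],proj(T,g)-o["green"],proj(T,p)-o["plate"],proj(S,p)-o["plateS"]]
                                              ~^^^^^^^^^
KeyError: 'green'
```

```bash
python3 - <<'E'
s=open('fit.py').read()
a=s.index("obs=[]"); b=s.index("def proj")
s=s[:a]+'''o={}
def dom(cam,ch,t,roi,nm):
    x0,y0,x1,y1=roi; i=cam["img"].astype(int); oth=np.max(np.delete(i,ch,2),2)
    m=np.zeros(i.shape[:2],np.uint8); m[y0:y1,x0:x1]=((i[...,ch]-oth)>t)[y0:y1,x0:x1]
    n,_,st,c=cv2.connectedComponentsWithStats(m); k=1+np.argmax(st[1:,4]); x,y,w,h,A=st[k]
    o[nm]=c[k]; print(nm,c[k].round(1),st[k], "min/max level",i[...,ch][m>0].min(),i[...,ch][m>0].max())
dom(T,2,50,(240,245,285,290),"red"); dom(T,1,20,(330,270,375,315),"green")
for nm,cam,roi in [("plate",T,(285,220,350,270)),("plateS",S,(300,190,365,235))]:
    c,st=blob(cam["img"],(8,80,60),(22,255,255),roi); o[nm]=c
crop=np.hstack([cv2.resize(T["img"][240:320,230:390],None,fx=5,fy=5,interpolation=cv2.INTER_NEAREST)]); cv2.imwrite("pics/crop.png",crop)
'''+s[b:]
open('fit.py','w').write(s)
E
python3 fit.py
```

```text
red [259.2 265.3] [252 258  16  16 200] min/max level 111 149
green [352.7 292.1] [345 284  17  17 223] min/max level 90 121
pose [ 0.5962  0.0141 -0.2943  0.0791 -0.075   0.126 ] res [ 0.06 -0.22  0.07 -0.23  0.23  0.21  0.55 -0.14]
red [0.4995 0.1261 0.0745] green [ 0.4548 -0.0214  0.0745] plate [0.5296 0.0343 0.0846]
plate shut [0.5273 0.035  0.063 ]
pitcher [0.667 0.242 0.095]
cup_a [0.545 0.279 0.042]
teapot [ 0.525 -0.224  0.07 ]
cup_b [ 0.408 -0.183  0.042]
```

View pics/crop.png

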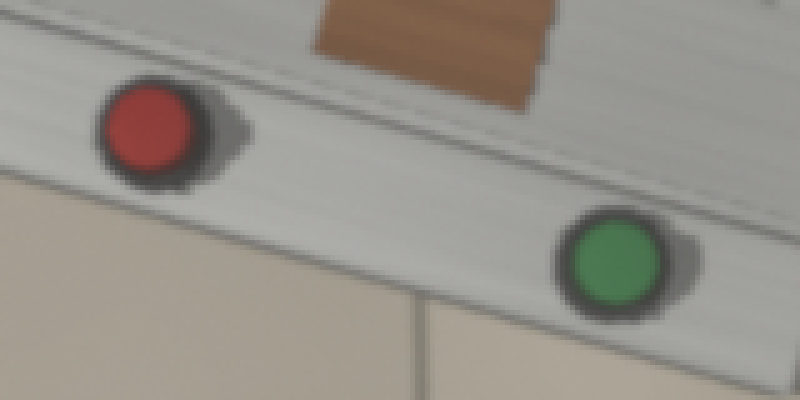

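The fit is consistent: all residuals are under 0.6 px, yaw is -0.29 and the lid is at 0.126 rad, all within the stated ranges. The buttons sit at 79 and 75 mm from the centre line. The fingers already line up roughly with tray y. Next I'll shut them and move above the plate.

{"op": "step_arm", "data": {"deltas": [[[0.027,-0.042,0,0,0,0,0],[0.054,-0.084,0,0,0,0,0],[0.081,-0.126,0,0,0,0,0],[0.108,-0.168,0,0,0,0,0],[0.135,-0.21,0,0,0,0,0],[0.162,-0.252,0,0,0,0,0],[0.19,-0.294,0,0,0,0,0],[0.217,-0.336,0,0,0,0,0],[0.244,-0.378,0,0,0,0,0],[0.271,-0.42,0,0,0,0,0],[0.298,-0.462,0,0,0,0,0],[0.325,-0.503,0,0,0,0,0]]]}}

```text
clock: 1.3
tcp_pos: [0.4759, 0.1155, 0.239]
eef_rot: [0.181, 0.984, 0.0, 0.0]
wrist_force: [0.9, 1.2, -0.0]
grip_width: 0.0101
grasp_force: 0.0
```

{"op": "step_arm", "data": {"deltas": [[[0,0,0,0,0,0,0],[0,0,0,0,0,0,0],[0,0,0,0,0,0,0],[0,0,0,0,0,0,0]]]}}

```text
clock: 1.63
tcp_pos: [0.4745, 0.1186, 0.2386]
eef_rot: [0.18, 0.984, 0.0, -0.0]
wrist_force: [-0.5, 0.3, -0.4]
grip_width: 0.0007
grasp_force: 0.0
```

{"op": "step_arm", "data": {"deltas": [[[0.027,-0.042,-0.0,0,0,0,0],[0.054,-0.084,0,0,0,0,0],[0.054,-0.084,0,0,0,0,0],[0.054,-0.084,-0.03,0,0,0,0],[0.054,-0.084,-0.06,0,0,0,0],[0.054,-0.084,-0.09,0,0,0,0],[0.054,-0.084,-0.12,0,0,0,0],[0.054,-0.084,-0.14,0,0,0,0],[0.054,-0.084,-0.14,0,0,0,0],[0.054,-0.084,-0.14,0,0,0,0]]]}}

```text
clock: 2.47
tcp_pos: [0.5281, 0.035, 0.0981]
eef_rot: [0.18, 0.984, 0.0, -0.001]
wrist_force: [-0.5, 0.0, -0.0]
grip_width: 0.0007
grasp_force: 0.0
```

Next I'll press slowly to about 0.063 m and watch the force.

{"op": "step_arm", "data": {"deltas": [[[0,0,-0.004,0,0,0,0],[0,0,-0.008,0,0,0,0],[0,0,-0.012,0,0,0,0],[0,0,-0.015,0,0,0,0],[0,0,-0.018,0,0,0,0],[0,0,-0.021,0,0,0,0],[0,0,-0.024,0,0,0,0],[0,0,-0.027,0,0,0,0],[0,0,-0.03,0,0,0,0],[0,0,-0.033,0,0,0,0]]]}}

```text
clock: 3.3
tcp_pos: [0.5291, 0.0335, 0.0653]
eef_rot: [0.18, 0.984, -0.0, -0.0]
wrist_force: [-0.7, 0.4, 1.6]
grip_width: 0.0007
grasp_force: 0.7
```

{"op": "step_arm", "data": {"deltas": [[[0,0,-0.001,0,0,0,0],[0,0,-0.002,0,0,0,0],[0,0,-0.002,0,0,0,0],[0,0,-0.002,0,0,0,0]]]}}

```text
clock: 3.63
tcp_pos: [0.5294, 0.0334, 0.0637]
eef_rot: [0.18, 0.984, -0.0, 0.0]
wrist_force: [0.3, 0.1, -0.4]
grip_width: 0.0005
grasp_force: 0.0
```

{"op": "step_arm", "data": {"deltas": [[[0,0,-0.001,0,0,0,0],[0,0,-0.002,0,0,0,0],[0,0,-0.003,0,0,0,0],[0,0,-0.003,0,0,0,0],[0,0,-0.003,0,0,0,0],[0,0,-0.003,0,0,0,0]]]}}

```text
clock: 4.13
tcp_pos: [0.5296, 0.0334, 0.0632]
eef_rot: [0.18, 0.984, -0.0, 0.0]
wrist_force: [-9.9, 0.0, 23.7]
grip_width: 0.0001
grasp_force: 11.6
```

The press bottomed out at 0.063 m with a firm reaction, so the lid is shut. I'll lift and move over the red button.

{"op": "step_arm", "data": {"deltas": [[[0,0,0.02,0,0,0,0],[0,0,0.045,0,0,0,0],[-0.01,0.03,0.045,0,0,0,0],[-0.02,0.06,0.045,0,0,0,0],[-0.029,0.092,0.045,0,0,0,0],[-0.029,0.092,0.045,0,0,0,0],[-0.029,0.092,0.045,0,0,0,0],[-0.029,0.092,0.045,0,0,0,0]]]}}

```text
clock: 4.8
tcp_pos: [0.5005, 0.1253, 0.1058]
eef_rot: [0.18, 0.984, -0.0, 0.0]
wrist_force: [-0.2, -0.2, -0.2]
grip_width: 0.0006
grasp_force: 0.0
```

```bash
python3 - <<'E'
from workcell import viewer
import cv2
cv2.imwrite("pics/s1.png",cv2.resize(viewer.camera("scene")["img"][140:340,190:470],None,fx=2.5,fy=2.5))
E
```

```text
(no output)
```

View pics/s1.png

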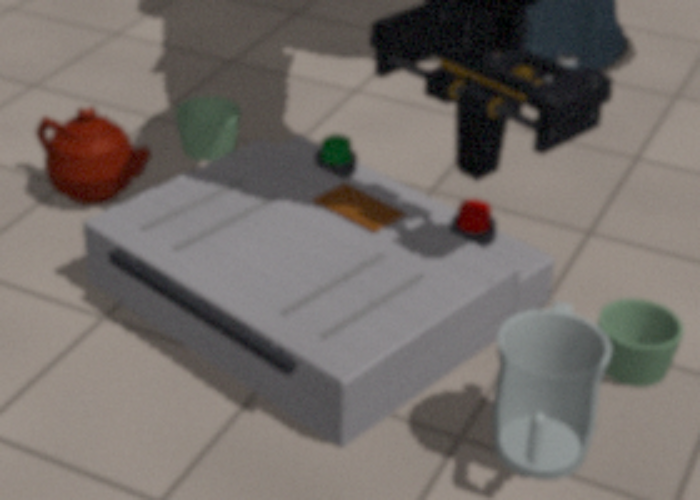

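The crop shows the lid flat, with both buttons up: red at (475,215) and green at (336,152). The fingertip is above the red one, so I'll press it.

{"op": "step_arm", "data": {"deltas": [[[0,0,-0.01,0,0,0,0],[0,0,-0.02,0,0,0,0],[0,0,-0.027,0,0,0,0],[0,0,-0.03,0,0,0,0],[0,0,-0.033,0,0,0,0],[0,0,-0.036,0,0,0,0],[0,0,-0.039,0,0,0,0],[0,0,-0.042,0,0,0,0],[0,0,-0.044,0,0,0,0],[0,0,-0.045,0,0,0,0],[0,0,-0.045,0,0,0,0],[0,0,-0.045,0,0,0,0]]]}}

```text
clock: 5.85
tcp_pos: [0.5006, 0.1254, 0.0632]
eef_rot: [0.18, 0.984, -0.0, 0.0]
wrist_force: [-11.8, -3.0, 26.2]
grip_width: 0.0002
grasp_force: 13.0
```

The red button bottomed out at 63 mm. I'll lift and move to the green one.

{"op": "step_arm", "data": {"deltas": [[[0,0,0.02,0,0,0,0],[0,0,0.045,0,0,0,0],[0,0,0.045,0,0,0,0],[-0.012,-0.037,0.045,0,0,0,0],[-0.023,-0.074,0.045,0,0,0,0],[-0.035,-0.11,0.045,0,0,0,0],[-0.046,-0.147,0.045,0,0,0,0],[-0.046,-0.147,0.045,0,0,0,0],[-0.046,-0.147,0.045,0,0,0,0],[-0.046,-0.147,0.045,0,0,0,0]]]}}

```text
clock: 6.68
tcp_pos: [0.4544, -0.0214, 0.1055]
eef_rot: [0.181, 0.983, 0.0, 0.0]
wrist_force: [0.1, -0.2, -0.1]
grip_width: 0.0003
grasp_force: 0.0
```

{"op": "step_arm", "data": {"deltas": [[[0,0,-0.01,0,0,0,0],[0,0,-0.02,0,0,0,0],[0,0,-0.027,0,0,0,0],[0,0,-0.03,0,0,0,0],[0,0,-0.033,0,0,0,0],[0,0,-0.036,0,0,0,0],[0,0,-0.039,0,0,0,0],[0,0,-0.042,0,0,0,0],[0,0,-0.044,0,0,0,0],[0,0,-0.045,0,0,0,0],[0,0,-0.045,0,0,0,0],[0,0,-0.045,0,0,0,0]]]}}

```text
clock: 7.68
tcp_pos: [0.4547, -0.0214, 0.0632]
eef_rot: [0.18, 0.984, 0.0, -0.0]
wrist_force: [-12.2, 4.9, 32.0]
grip_width: 0.0004
grasp_force: 15.7
```

Both buttons bottomed out at 63 mm. I'll lift clear and check.

{"op": "step_arm", "data": {"deltas": [[[0,0,0.02,0,0,0,0],[0,0,0.05,0,0,0,0],[0,0,0.09,0,0,0,0],[0,0,0.13,0,0,0,0],[-0.02,0,0.16,0,0,0,0],[-0.05,0,0.18,0,0,0,0],[-0.05,0,0.18,0,0,0,0],[-0.05,0,0.18,0,0,0,0],[-0.05,0,0.18,0,0,0,0]]]}}

```text
clock: 8.43
tcp_pos: [0.4045, -0.0217, 0.2404]
eef_rot: [0.181, 0.984, -0.0, 0.001]
wrist_force: [-0.0, 0.4, 0.3]
grip_width: 0.0006
grasp_force: 0.0
```

```bash
python3 - <<'E'
from workcell import viewer
import cv2
cv2.imwrite("pics/s2.png",cv2.resize(viewer.camera("scene")["img"][140:340,190:470],None,fx=2.5,fy=2.5))
E
```

```text
(no output)
```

View pics/s2.png

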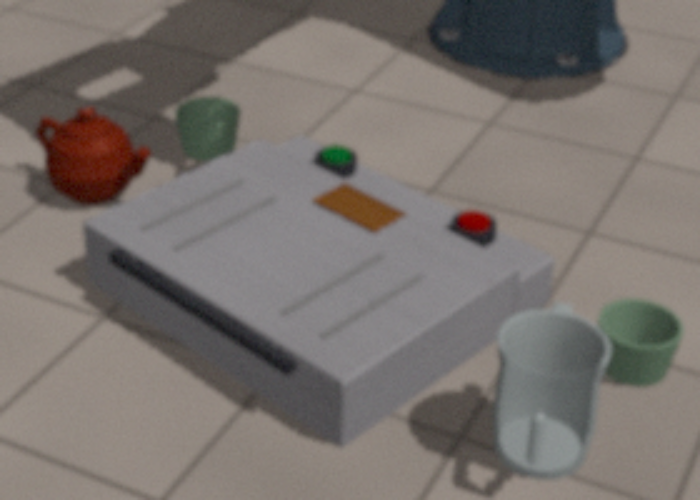

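The lid is flat, and both buttons, green at (337,156) and red at (475,223), are flush in their collars. The bystanders haven't moved and the hand is clear.

```bash
python3 -c "
from workcell import arm
print(arm.close_job())"
```

```text
the job is handed in; nothing more can be done
None
```

The lid is shut, the red and then the green latch are fully down, the teapot, pitcher and cups look unmoved in the last picture, and the job is handed in with the hand clear; no verdict was returned.

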